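Line up sample tins on the tilting row tray

TASK

First lift the keeper bar out of the hinged pan of the tilting tray and put it down on the bench. Then take every sample tin out of the grey pocket carrier and set it upright in the pan; with all of them in, lift the pan by its handle bar until they have all slid into a single row against the fence, and lower the pan flat again. Finally lay the keeper bar flat in the pan close behind the row (within about 2 cm of the tins), parallel to the fence, and leave the other things on the bench where they are.

Things in the scene. Friction and masses are not known exactly. Their poses are not given: they have to be found in the camera images.
- stand: fixed foot of the tilting row tray, a grey slab 200 mm (x) by 360 mm (y) lying on the bench; origin: centre of its underside. +x of the stand points from the handle side to the fence side (roughly away from the robot), y runs along the fence
- pan (a joint): tilt of the pan about the hinge, rad: 0 = flat on its rest, grows to 0.75 as the handle side is lifted. The hinge is stiff: the pan stays at whatever tilt it is left at, and takes 8 to 15 N at the handle to lift and about 2 to 8 N to push down. The hinge line runs along the stand's y, at x = +90 mm, z = 34 mm of the stand
- fence (a point): on the pan, tilting with it: middle of the fence's inner face at pan floor level (world z 40 mm when flat). x points through the fence away from the handle, y along it, z up. Pan inside: x = 0 (fence, 28 mm high) to -160 mm (near lip, 10 mm high), y = -170 to 170 mm (end walls 24 mm high). Dark slick floor: tins slide from 0.3 to 0.46 rad of tilt. A tin at the fence has its centre at x = -30 mm
- handle (a point): point on the pan: middle of its steel round handle bar, 16 mm diameter, 140 mm long along y, outside the near lip on two struts at y = +-65 mm (bar axis 39 mm from the lip's outer face, 80 mm above the bench when flat, 40 mm above the pan floor, 215 mm before and 46 mm above the hinge line). The bar can turn in the fingers as the pan tilts
- carrier: fixed grey pocket carrier, 190 mm (x) by 216 mm (y), origin: centre of its underside. Six square pockets of 64 mm, floor 6 mm above the bench, walls 6 mm thick up to 16 mm; pocket centres at x = +-55 mm, y = -70, 0, +70 mm. There is finger room beside a tin along the carrier's x, little along its y. The bench is free on its robot side, e.g. around x = -155 mm of the carrier
- tin1: lidded round aluminium sample tin, 60 mm diameter, 32 mm high, about 0.1 kg; origin: centre of its underside, z up through the lid. At the start it stands in a pocket of the carrier (underside at z = 6 mm); 3 to 5 of the 6 tins exist
- tin2: lidded round aluminium sample tin, 60 mm diameter, 32 mm high, about 0.1 kg; origin: centre of its underside, z up through the lid. At the start it stands in a pocket of the carrier (underside at z = 6 mm); 3 to 5 of the 6 tins exist
- tin3: lidded round aluminium sample tin, 60 mm diameter, 32 mm high, about 0.1 kg; origin: centre of its underside, z up through the lid. At the start it stands in a pocket of the carrier (underside at z = 6 mm); 3 to 5 of the 6 tins exist
- tin4: lidded round aluminium sample tin, 60 mm diameter, 32 mm high, about 0.1 kg; origin: centre of its underside, z up through the lid. At the start it stands in a pocket of the carrier (underside at z = 6 mm); 3 to 5 of the 6 tins exist
- tin5: lidded round aluminium sample tin, 60 mm diameter, 32 mm high, about 0.1 kg; origin: centre of its underside, z up through the lid. At the start it stands in a pocket of the carrier (underside at z = 6 mm); 3 to 5 of the 6 tins exist
- tin6: lidded round aluminium sample tin, 60 mm diameter, 32 mm high, about 0.1 kg; origin: centre of its underside, z up through the lid. At the start it stands in a pocket of the carrier (underside at z = 6 mm); 3 to 5 of the 6 tins exist
- keeper: loose steel keeper bar 220 mm long (its y), 30 mm wide (x), 20 mm high, 0.35 kg, with a white upright grip fin in its middle: 14 mm thick (x), 60 mm long (y), from 20 to 72 mm height; origin: centre of its underside. It starts lying on the pan floor. Laid touching the row, its centre is at x = -75 mm of fence
- beaker: bystander: glass beaker 76 mm wide, 95 mm high, origin underside centre
- stopper: bystander: tapered rubber stopper 44 mm wide, 35 mm high, origin underside centre
- dish: bystander: closed clear dish 90 mm wide, 16 mm high, origin underside centre
- washbottle: bystander: white wash bottle 64 mm wide, 170 mm high, origin underside centre
There are look-alikes about, which are no part of the job. Leave any purple look-alike of the keeper alone.

How it is judged:
By the outcome, as a careful person would: the job done as asked, in the order asked, and still so for the second after the job is handed in, with the robot touching nothing.
Of tin1, tin2, tin3, tin4, tin5, tin6 only 3 to 5 are there at a start; the rules pass over those that are not, and their reading is None.
At some moment in a run one of tin1, tin2, tin3, tin4, tin5, tin6, keeper may be knocked a few centimetres aside while the robot is not near it.
Once in a run the grip may slacken for a moment while it holds something.
It also fails if it takes over 210 s, if anything falls off the work surface, if the arm or the gripper's body presses on something with over 40 N, if the wrist force passes 120 N, or if a joint passes its speed limit or range.

ROBOT

A 6-joint arm with a two-finger parallel gripper is mounted at the origin on the work surface. World frame = base frame: x ahead of the robot, y to its left, z up, the work surface at z = 0. Lengths are in m, angles in rad, forces in N, time in s.
With the tool pointing down it reaches from about 0.35 to 0.775 m from the base axis. Payload 5.5 kg.
Tool frame: the origin (TCP) lies at the very end of the fingers, on their centre line; the grasp point (between the pads) lies 19 mm behind it (grip_point_offset is the distance from the TCP to the grasp point, in m); z points along the fingers, y is the direction in which the jaws open and shut (so a half turn about z gives the same grasp; the last joint's range is limited). The gripper opens to 85 mm and grips with 20 to 120 N. Pads are 22 mm wide; open, the fingers measure 114 mm over their backs; the gripper's body (76 mm by 85 mm) begins 54 mm behind the grasp point. The pads swing forward as they close: fully open they stand 13 mm farther back than shut.
Start: joints at [-1.259, 0.313, 0.046, 1.304, 0, 1.431], TCP at [0.251, -0.517, 0.231] pointing down, gripper open.
Joint ranges: [-2.76, 2.76], [-0.86, 1.69], [-1.03, 1.26], [-2.2, 2.34], [-1.47, 1.5], [-3.14, 3.14]. Speed limits (rad/s): [2.57, 2.57, 3.14, 3.14, 3.14, 3.14].

INTERFACE

Orientations are given as a unit quaternion [w, x, y, z].
In Python, from workcell import * gives the robot as it stands.
- The arm moves only by the shell command python3 -m crank 'ROWS' [OPENING] [FORCE]. ROWS is a JSON object of lists of equal length, an entry for each row: "travel": the shift along the tool's x, y, z in units of 40 mm (1.0 is 40 mm), a list of three; "turn": the turn about the tool's z in rad. In form: {"travel": [[x, y, z], ...], "turn": [turn, ...]}. A call has 1 to 5 rows; each row is the pose to reach, as a shift and turn from the pose commanded when the call began, along the tool's axes at that moment; what a row does not reach only later rows make up. A row lasts 1/12 s, in which the tool goes at most 41.7 mm and 7.16 degrees, less where a joint would pass 70% of its speed; a pose out of reach is approached as far as the arm can. A call with a gripper value outside its range is refused whole. OPENING is the finger opening in mm, from 0 to 85.4, set as the call begins (- or left out, the last holds). The fingers move at their own pace and stop on an object; FORCE is the grip in N (left out, the last holds). Time passes only in rows, so rows that repeat a pose let the fingers close. It gives the time, the measured TCP pose, the force and the opening at its end, in the units of the state.
- get_state(): the state, without advancing time (a new reading comes with each control period).
- read_camera(name): name is "scene" or "top" or "wrist"; returns a dict with "image" (400x640x3 uint8, red, green, blue), "K" (3x3 intrinsics, pixels), "R" (3x3) and "t" (3): a world point X has camera coordinates R X + t. Camera axes: x right, y down, z forward; pixel columns grow to the right and rows downward; lengths in m; the calibration is good to about 2 mm. The wrist camera is an equidistant fisheye: a pixel r from the principal point sees the ray r / f radians off the axis. A picture is of the moment at which its call begins. There is no depth.
- hand_in(): hands the job in, once; it reports no verdict.
The state is a dict: "clock": time; "joint_pos": joint angles; "qvel": joint speeds; "tau": joint torques, N m; "tcp_pos": TCP position; "orientation": TCP orientation; "wrist_force": force on the tool from outside, world axes, zero at the start; "ft_torque": the same for the moment, N m; "finger_gap": finger opening in m.
Only numpy, scipy, OpenCV 4.12 (cv2) and the standard library are available. Lean on these libraries where they do the work, as an engineer would, in place of code of your own. Each camera call takes 0.05 s, during which the arm holds its last target. There are 200 camera calls.

## Working session

There is one attempt and no reset: what is moved stays moved. The work goes in short steps, Python scripts to look and compute and a shell command to move; the robot and the scene stay as the last step left them, time stands still between calls to the robot, and variables do not carry over. Pictures are saved under pics/ and viewed, about 12 in all and at most 16, crops included, and the job is handed in when it is done.

```bash
ls; mkdir -p pics; python3 - <<'E'
from workcell import *
import cv2
s=get_state();print({k:s[k] for k in ('clock','tcp_pos','orientation','finger_gap','wrist_force')})
for n in("scene","top"):
    c=read_camera(n);cv2.imwrite(f'pics/{n}0.png',c["image"][:,:,::-1]);print(n,c["K"],c["R"],c["t"])
E
```

```text
pics
{'clock': 0.0, 'tcp_pos': array([ 0.25088773, -0.51682741,  0.23042715]), 'orientation': array([-8.91901574e-04,  9.74589372e-01,  2.23997219e-01, -8.05063939e-05]), 'finger_gap': 0.08544409998049243, 'wrist_force': array([ 0.62512993, -0.54810055, -0.82507234])}
scene [[360.94568987   0.         323.83712033]
 [  0.         360.94568987 196.34468507]
 [  0.           0.           1.        ]] [[ 0.2588974   0.96590135 -0.00259075]
 [ 0.74008436 -0.2000922  -0.64205783]
 [-0.62068292  0.16430973 -0.76665183]] [-0.13886391 -0.29248065  1.50108056]
top [[370.12491811   0.         316.3375358 ]
 [  0.         370.12491811 194.88190956]
 [  0.           0.           1.        ]] [[ 0.01921656 -0.99981368 -0.00182259]
 [-0.99193686 -0.01883671 -0.12532533]
 [ 0.12526764  0.00421622 -0.99211403]] [-0.01504188  0.50811218  1.0266159 ]
```

View pics/top0.png

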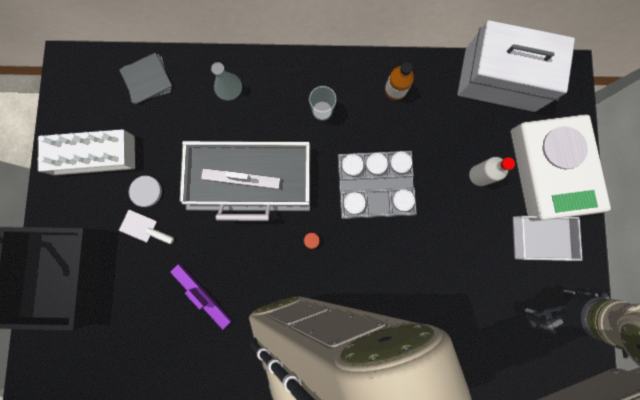

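View pics/scene0.png

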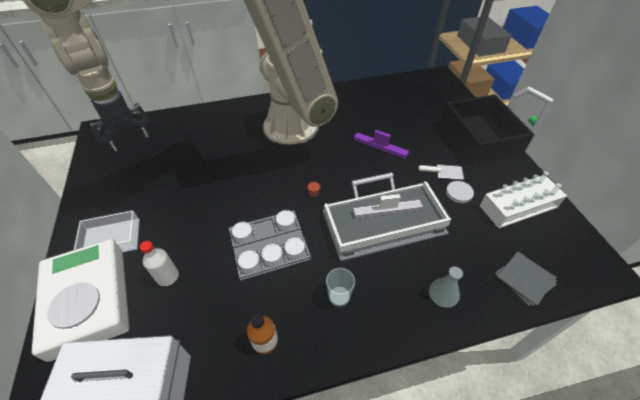

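Top view: five tins (352,165), (376,163), (401,162), (354,203) and (403,201). The pan spans about (182,142)–(310,207), with the keeper at (241,179) and the handle at (243,215). The purple look-alike is at (200,296) and the stopper at (311,240).

```bash
cat > h.py <<'E'
from workcell import *
import cv2, numpy as np
from scipy.spatial.transform import Rotation as Rn
def cast(c,uv,z,fish=False):
    uv=np.atleast_2d(np.asarray(uv,float)); K=c["K"]; x=(uv-K[:2,2])/[K[0,0],K[1,1]]
    if fish:
        th=np.linalg.norm(x,axis=1,keepdims=True); d=np.hstack([x/np.maximum(th,1e-9)*np.sin(th),np.cos(th)])
    else: d=np.hstack([x,np.ones((len(x),1))])
    R,t=c["R"],c["t"]; C=-R.T@t; D=d@R
    return C+D*((z-C[2])/D[:,2])[:,None]
def blobs(m,amin):
    n,l,s,ce=cv2.connectedComponentsWithStats(m.astype(np.uint8))
    return [(s[i],ce[i],l==i) for i in range(1,n) if s[i][4]>=amin]
def tcp():
    s=get_state();q=s["orientation"];return s,np.array(s["tcp_pos"]),Rn.from_quat([q[1],q[2],q[3],q[0]])
def delta(p,yaw_y=None):
    """travel units (tool axes) to world p; turn so that tool y axis lies along world angle yaw_y"""
    s,t,R=tcp(); d=R.inv().apply(np.array(p)-t)/.04
    out=[np.round(d,3)]
    if yaw_y is not None:
        y=R.apply([0,1,0]); a=np.arctan2(y[1],y[0])
        w=(yaw_y-a+np.pi/2)%np.pi-np.pi/2
        out.append(('turn',round(-w,3)))   # tool z down
    return out
E
python3 - <<'E'
from h import *
c=read_camera("top");im=c["image"];g=im.min(2).astype(int)
m=np.zeros(g.shape,bool);m[148:220,338:418]=g[148:220,338:418]>190
for s,ce,_ in blobs(m,60): print('tin',s,ce,cast(c,ce,.038)[0].round(4))
m[:]=0;m[150:198,190:302]=g[150:198,190:302]>170
for s,ce,l in blobs(m,60):
    p=cv2.minAreaRect(np.argwhere(l)[:,::-1].astype(np.float32)); print('keeper',s,p); print(cast(c,cv2.boxPoints(p),.06).round(4))
cv2.imwrite('pics/crop.png',cv2.resize(im[130:230,170:425,::-1],None,fx=3.1,fy=3.1,interpolation=cv2.INTER_CUBIC))
E
```

```text
tin [367 153  20  21 328] [376.60670732 162.92987805] [ 0.6034 -0.1768  0.038 ]
tin [391 152  21  20 326] [400.98773006 161.70858896] [ 0.6083 -0.2468  0.038 ]
tin [343 155  20  20 328] [352.38414634 164.27134146] [ 0.5981 -0.1072  0.038 ]
tin [394 190  21  21 342] [403.64327485 199.75438596] [ 0.4983 -0.2533  0.038 ]
tin [344 192  21  22 349] [354.16905444 202.51002865] [ 0.4878 -0.113   0.038 ]
keeper [201 169  79  19 710] ((240.08001708984375, 177.84652709960938), (77.78636932373047, 10.655111312866211), 6.981057643890381)
[[0.5451 0.3189 0.06  ]
 [0.5753 0.317  0.06  ]
 [0.5525 0.0991 0.06  ]
 [0.5225 0.1018 0.06  ]]
```

View pics/crop.png

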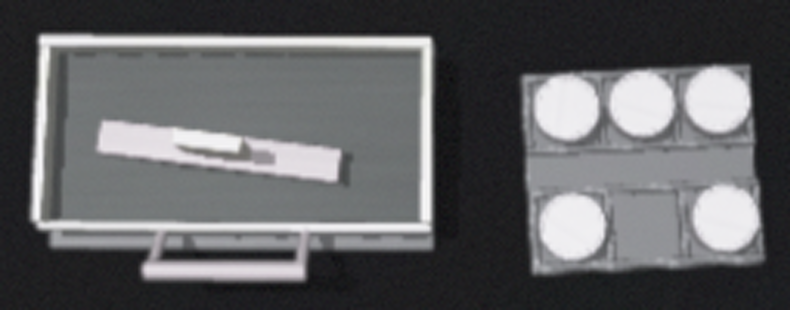

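```bash
python3 - <<'E'
from h import *
c=read_camera("top")
P=lambda l,z:cast(c,[(170+x/3.1,130+y/3.1) for x,y in l],z).round(4).tolist()
print('fence outer top',P([(40,37),(432,40)],.068))
print('fence inner top',P([(48,46),(424,49)],.068))
print('floor at fence',P([(66,53),(422,54)],.04))
print('lip',P([(38,222),(430,228)],.05))
print('handle ends',P([(143,270),(305,272)],.080))
print('endwalls',P([(40,130),(432,135)],.064))
print('carrier',P([(523,76),(750,66),(764,260),(533,273)],.016))
print('fin top',P([(175,130),(243,137),(240,152),(172,145)],.112))
s,t,R=tcp();print(R.as_matrix().round(3))
im=c["image"];hsv=cv2.cvtColor(im,cv2.COLOR_RGB2HSV)
for v in range(138,222,1): print(v,im[v,220],im[v,290]) if v<152 or v>195 else 0
E
```

```text
fence outer top [[0.6468, 0.3729, 0.068], [0.6507, 0.017, 0.068]]
fence inner top [[0.6386, 0.3651, 0.068], [0.6422, 0.024, 0.068]]
floor at fence [[0.6395, 0.3582, 0.04], [0.6447, 0.0267, 0.04]]
lip [[0.4798, 0.3704, 0.05], [0.4811, 0.0155, 0.05]]
handle ends [[0.4364, 0.2648, 0.08], [0.4374, 0.1231, 0.08]]
endwalls [[0.5618, 0.3689, 0.064], [0.5639, 0.0152, 0.064]]
carrier [[0.6313, -0.0688, 0.016], [0.6451, -0.2843, 0.016], [0.4606, -0.2949, 0.016], [0.4444, -0.0803, 0.016]]
fin top [[0.5553, 0.2349, 0.112], [0.5503, 0.1762, 0.112], [0.5372, 0.1782, 0.112], [0.5421, 0.2369, 0.112]]
[[ 0.9    0.437 -0.   ]
 [ 0.437 -0.9    0.001]
 [ 0.    -0.001 -1.   ]]
138 [32 34 32] [30 27 31]
139 [29 26 32] [28 30 32]
140 [47 48 49] [31 29 31]
141 [125 125 123] [90 89 88]
142 [220 219 218] [216 215 214]
143 [237 236 236] [238 237 238]
144 [193 192 193] [216 216 216]
145 [116 115 114] [150 151 148]
146 [104 106 103] [112 114 111]
147 [103 105 105] [92 93 92]
148 [107 111 111] [ 97 100 101]
149 [110 115 116] [108 111 111]
150 [111 115 116] [109 113 113]
151 [111 116 115] [108 113 113]
196 [118 121 120] [112 114 116]
197 [117 121 121] [113 115 117]
198 [117 122 122] [112 116 117]
199 [118 121 122] [114 118 118]
200 [121 124 124] [112 115 117]
201 [162 165 165] [130 131 133]
202 [224 224 226] [219 219 221]
203 [223 223 223] [237 237 238]
204 [174 173 175] [197 196 200]
205 [150 146 150] [117 117 119]
206 [172 167 173] [105 106 109]
207 [177 171 178] [136 136 140]
208 [175 169 174] [151 152 157]
209 [172 165 171] [142 144 148]
210 [170 163 169] [ 97  99 101]
211 [164 158 164] [44 45 46]
212 [151 145 151] [28 27 30]
213 [132 127 132] [30 29 33]
214 [154 149 155] [25 28 29]
215 [197 189 196] [30 29 32]
216 [224 218 223] [27 29 32]
217 [222 217 222] [26 25 33]
218 [205 198 204] [33 31 35]
219 [155 150 155] [27 24 27]
220 [88 84 87] [28 28 30]
221 [39 40 41] [25 28 29]
```

```bash
python3 -m crank '{"travel":[[0,0,0],[0,0,0],[0,0,0],[0,0,0],[0,0,0]],"turn":[-0.12,-0.24,-0.36,-0.48,-0.6]}' 85 60
python3 -m crank '{"travel":[[0,0,0],[0,0,0],[0,0,0],[0,0,0],[0,0,0]],"turn":[-0.12,-0.24,-0.36,-0.415,-0.415]}'
for i in 1 2 3 4; do python3 -m crank '{"travel":[[0.94,0.27,0.04],[1.88,0.55,0.08],[2.82,0.82,0.12],[3.76,1.1,0.16],[4.7,1.37,0.2]],"turn":[0,0,0,0,0]}'; done
python3 - <<'E'
from h import *
print(delta([.547,.207,.071],-.1)); c=read_camera("wrist");cv2.imwrite('pics/w1.png',c["image"][:,:,::-1]);print(tcp()[1])
E
```

```text
clock: 0.62
tcp_pos: [0.251, -0.5172, 0.231]
orientation: [-0.0, 0.863, 0.505, 0.0]
wrist_force: [0.1, -0.2, -0.2]
finger_gap: 0.0848
clock: 1.03
tcp_pos: [0.251, -0.5172, 0.2311]
orientation: [-0.0, 0.742, 0.67, 0.0]
wrist_force: [-1.1, 0.3, 0.3]
finger_gap: 0.0849
clock: 1.45
tcp_pos: [0.3253, -0.3344, 0.2231]
orientation: [0.0, 0.744, 0.668, 0.0]
wrist_force: [1.7, 1.0, 0.7]
finger_gap: 0.0849
clock: 1.87
tcp_pos: [0.3994, -0.153, 0.2154]
orientation: [0.0, 0.744, 0.668, 0.0]
wrist_force: [0.8, 0.6, -0.4]
finger_gap: 0.0849
clock: 2.28
tcp_pos: [0.4735, 0.0286, 0.2074]
orientation: [0.0, 0.744, 0.669, 0.0]
wrist_force: [0.9, -1.0, -0.3]
finger_gap: 0.0847
clock: 2.7
tcp_pos: [0.5475, 0.2099, 0.1991]
orientation: [0.0, 0.743, 0.669, 0.0]
wrist_force: [2.1, -0.9, 0.1]
finger_gap: 0.085
[array([-0.073, -0.004,  3.202]), ('turn', np.float64(-0.006))]
[0.54973267 0.21569601 0.1980099 ]
```

View pics/w1.png

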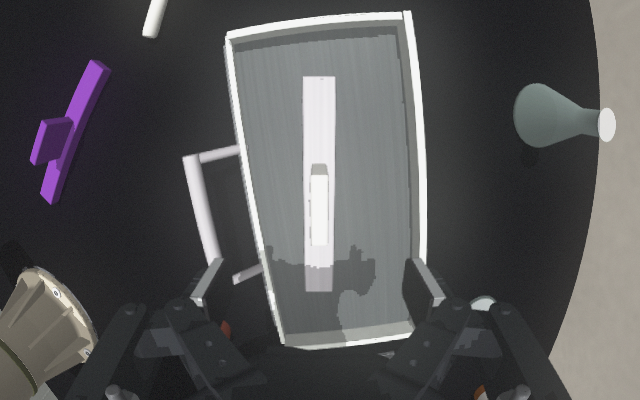

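The fin (318,210) is centred between the fingers and parallel to them. I'll descend and grip.

```bash
python3 -m crank '{"travel":[[-0.08,0,0.7],[-0.08,0,1.4],[-0.08,0,2.1],[-0.08,0,2.8],[-0.08,0,3.15]],"turn":[0,0,0,0,0]}'
python3 -m crank '{"travel":[[0,0,0],[0,0,0],[0,0,0],[0,0,0],[0,0,0]],"turn":[0,0,0,0,0]}' 0 80
python3 -m crank '{"travel":[[0,0,0],[0,0,0],[0,0,0],[0,0,0],[0,0,0]],"turn":[0,0,0,0,0]}' 0 80
python3 -m crank '{"travel":[[0,0,-0.3],[0,0,-0.7],[0,0,-1.2],[0,0,-1.8],[0,0,-2.4]],"turn":[0,0,0,0,0]}'
python3 - <<'E'
from h import *
print(delta([.37,-.19,.12],0.06))
E
```

```text
clock: 3.17
tcp_pos: [0.5445, 0.2041, 0.0696]
orientation: [-0.001, 0.743, 0.669, -0.002]
wrist_force: [-0.1, -0.3, 0.2]
finger_gap: 0.085
clock: 3.58
tcp_pos: [0.548, 0.2048, 0.0749]
orientation: [0.001, 0.743, 0.669, 0.001]
wrist_force: [0.5, -0.4, 1.3]
finger_gap: 0.0251
clock: 4.0
tcp_pos: [0.5479, 0.2048, 0.0747]
orientation: [0.001, 0.743, 0.669, 0.001]
wrist_force: [-0.5, -0.9, 6.0]
finger_gap: 0.0133
clock: 4.42
tcp_pos: [0.5456, 0.2044, 0.1691]
orientation: [-0.001, 0.743, 0.669, -0.001]
wrist_force: [0.3, -0.7, -3.2]
finger_gap: 0.0132
[array([-10.262,  -3.34 ,   1.247]), ('turn', np.float64(-0.164))]
```

```bash
for i in 1 2 3; do python3 -m crank '{"travel":[[-0.5,-0.16,0],[-1.3,-0.42,0],[-2.1,-0.68,0],[-2.9,-0.94,0],[-3.42,-1.11,0]],"turn":[0,0,0,0,0]}'; done
python3 -m crank '{"travel":[[0,0,0.5],[0,0,1],[0,0,1.5],[0,0,2],[0,0,2.4]],"turn":[-0.08,-0.164,-0.164,-0.164,-0.164]}'
python3 -m crank '{"travel":[[0,0,0],[0,0,0]],"turn":[0,0]}'
python3 - <<'E'
from h import *
print(delta([.37,-.19,.035],0.06),get_state()["finger_gap"])
E
```

```text
clock: 4.83
tcp_pos: [0.4861, 0.0713, 0.1686]
orientation: [-0.0, 0.743, 0.669, -0.001]
wrist_force: [-1.2, -0.8, -2.4]
finger_gap: 0.0129
clock: 5.25
tcp_pos: [0.4281, -0.06, 0.1688]
orientation: [-0.0, 0.743, 0.669, -0.001]
wrist_force: [-0.2, 0.3, -2.0]
finger_gap: 0.013
clock: 5.67
tcp_pos: [0.3702, -0.1915, 0.169]
orientation: [-0.0, 0.743, 0.669, -0.0]
wrist_force: [0.9, -0.3, -3.9]
finger_gap: 0.0131
clock: 6.08
tcp_pos: [0.3706, -0.1891, 0.0717]
orientation: [-0.001, 0.686, 0.728, -0.0]
wrist_force: [-0.8, -0.2, -3.7]
finger_gap: 0.0129
clock: 6.25
tcp_pos: [0.3706, -0.1889, 0.0726]
orientation: [-0.002, 0.686, 0.728, -0.0]
wrist_force: [0.6, -0.3, -3.4]
finger_gap: 0.013
[array([-0.03 , -0.015,  0.94 ]), ('turn', np.float64(-0.0))] 0.013040964599498729
```

```bash
python3 -m crank '{"travel":[[0,0,0.3],[0,0,0.6],[0,0,0.85],[0,0,0.92],[0,0,0.93]],"turn":[0,0,0,0,0]}'
python3 -m crank '{"travel":[[0,0,0],[0,0,0],[0,0,0],[0,0,0],[0,0,0]],"turn":[0,0,0,0,0]}' 85
python3 -m crank '{"travel":[[0,0,-0.6],[0,0,-1.2],[0,0,-1.8],[0,0,-2.4],[0,0,-2.6]],"turn":[0,0,0,0,0]}'
python3 - <<'E'
from h import *
for p in([.4878,-.113,.018],[.4983,-.2533,.018],[.5981,-.1072,.018],[.6034,-.1768,.018],[.6083,-.2468,.018]):print(delta(p,.063))
E
```

```text
clock: 6.67
tcp_pos: [0.3719, -0.1898, 0.0365]
orientation: [0.0, 0.686, 0.728, -0.0]
wrist_force: [-0.5, -0.5, -2.0]
finger_gap: 0.0135
clock: 7.08
tcp_pos: [0.3721, -0.19, 0.0366]
orientation: [0.001, 0.686, 0.728, 0.0]
wrist_force: [-0.4, 0.6, 0.2]
finger_gap: 0.0726
clock: 7.5
tcp_pos: [0.3732, -0.1909, 0.1435]
orientation: [0.003, 0.686, 0.728, 0.0]
wrist_force: [-0.1, 0.6, 0.2]
finger_gap: 0.0847
[array([1.782, 2.963, 3.142]), ('turn', np.float64(-0.003))]
[array([-1.734,  3.015,  3.154]), ('turn', np.float64(-0.003))]
[array([1.762, 5.725, 3.153]), ('turn', np.float64(-0.003))]
[array([0.017, 5.752, 3.159]), ('turn', np.float64(-0.003))]
[array([-1.737,  5.769,  3.165]), ('turn', np.float64(-0.003))]
```

```bash
python3 -m crank '{"travel":[[0.4,0.6,0],[0.8,1.3,0],[1.2,2,0],[1.6,2.7,0],[1.78,2.96,0]],"turn":[0,0,0,0,0]}'
python3 -m crank '{"travel":[[0,0,0.6],[0,0,1.2],[0,0,1.6],[0,0,2],[0,0,2]],"turn":[0,0,0,0,0]}'
python3 - <<'E'
from h import *
print(delta([.4878,-.113,.018],.063)); c=read_camera("wrist");cv2.imwrite('pics/w2.png',c["image"][:,:,::-1]);print(tcp()[1])
E
```

```text
clock: 7.92
tcp_pos: [0.4886, -0.11, 0.1398]
orientation: [0.001, 0.685, 0.729, 0.001]
wrist_force: [0.3, -0.7, -0.4]
finger_gap: 0.0849
clock: 8.33
tcp_pos: [0.4826, -0.1106, 0.0566]
orientation: [-0.003, 0.686, 0.728, -0.001]
wrist_force: [-0.3, 0.3, 1.3]
finger_gap: 0.085
[array([-0.071,  0.131,  0.965]), ('turn', np.float64(-0.003))]
[ 0.48351331 -0.11090728  0.05824379]
```

View pics/w2.png

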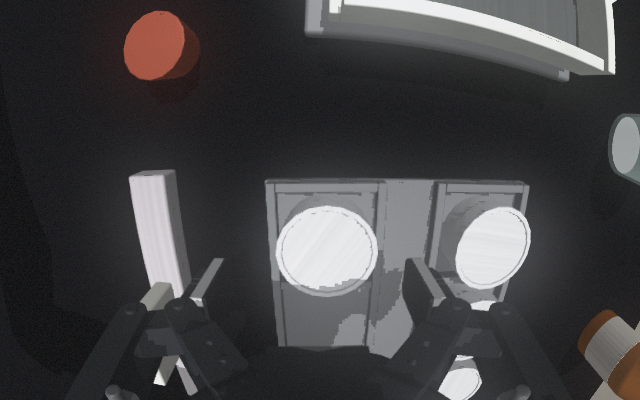

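```bash
python3 - <<'E'
from h import *
c=read_camera("wrist")
print('tin',cast(c,[(327,250)],.038,True)); 
g=c["image"].min(2);m=np.zeros(g.shape,bool);m[195:300,265:385]=g[195:300,265:385]>180
for s,ce,l in blobs(m,500):print(s,ce,cast(c,ce,.038,True),cast(c,[(s[0],ce[1]),(s[0]+s[2],ce[1])],.038,True))
print(delta([.4878,-.113,.018],.063))
E
```

```text
tin [[ 0.48953973 -0.11236339  0.038     ]]
[ 274  204  102   83 6683] [324.22160706 246.29238366] [[ 0.48775378 -0.11005715  0.038     ]] [[ 0.45842363 -0.1120553   0.038     ]
 [ 0.51821877 -0.10848987  0.038     ]]
[array([-0.045,  0.077,  1.039]), ('turn', np.float64(-0.003))]
```

```bash
python3 -m crank '{"travel":[[-0.03,0.05,0.3],[-0.03,0.06,0.6],[-0.03,0.06,0.85],[-0.03,0.06,0.98],[-0.03,0.06,0.98]],"turn":[0,0,0,0,0]}'
python3 -m crank '{"travel":[[0,0,0],[0,0,0],[0,0,0],[0,0,0],[0,0,0]],"turn":[0,0,0,0,0]}' 40 40
python3 -m crank '{"travel":[[0,0,-0.1],[0,0,-0.4],[0,0,-0.9],[0,0,-1.6],[0,0,-2.4]],"turn":[0,0,0,0,0]}'
python3 -m crank '{"travel":[[0,0,-0.1],[0,0,-0.1]],"turn":[0,0]}'
python3 - <<'E'
from h import *
f=np.array([.641,.194]);print(delta([.641-.09+.0000,.194-.130,.12],.01))
E
```

```text
clock: 8.85
tcp_pos: [0.4875, -0.1125, 0.0204]
orientation: [-0.001, 0.686, 0.728, -0.0]
wrist_force: [-0.8, 0.7, 0.4]
finger_gap: 0.085
clock: 9.27
tcp_pos: [0.4887, -0.1128, 0.022]
orientation: [0.001, 0.686, 0.728, 0.0]
wrist_force: [-1.5, -0.0, 6.4]
finger_gap: 0.058
clock: 9.68
tcp_pos: [0.4867, -0.112, 0.1169]
orientation: [-0.002, 0.686, 0.728, -0.001]
wrist_force: [0.9, -0.4, -1.5]
finger_gap: 0.0581
clock: 9.85
tcp_pos: [0.49, -0.1133, 0.1235]
orientation: [0.003, 0.686, 0.728, 0.001]
wrist_force: [-0.4, -0.5, -1.1]
finger_gap: 0.0586
[array([4.334, 1.787, 0.086]), ('turn', np.float64(0.05))]
```

```bash
python3 -m crank '{"travel":[[0.7,0.3,0],[1.6,0.66,0],[2.5,1.03,0],[3.4,1.4,0],[4.33,1.79,0]],"turn":[0.05,0.05,0.05,0.05,0.05]}'
python3 -m crank '{"travel":[[0,0,0.3],[0,0,0.6],[0,0,0.9],[0,0,1.2],[0,0,1.2]],"turn":[0,0,0,0,0]}'
python3 -m crank '{"travel":[[0,0,0],[0,0,0]],"turn":[0,0]}'
python3 - <<'E'
from h import *
print(delta([.641-.09,.194-.130,.057],.01),tcp()[0]["finger_gap"])
E
```

```text
clock: 10.27
tcp_pos: [0.5483, 0.0661, 0.1192]
orientation: [-0.001, 0.704, 0.71, -0.001]
wrist_force: [0.4, -0.9, -0.1]
finger_gap: 0.0583
clock: 10.68
tcp_pos: [0.546, 0.0649, 0.0688]
orientation: [-0.003, 0.703, 0.711, -0.002]
wrist_force: [-1.4, 0.8, -1.6]
finger_gap: 0.0582
clock: 10.85
tcp_pos: [0.5489, 0.0645, 0.0726]
orientation: [-0.0, 0.704, 0.711, -0.0]
wrist_force: [-0.1, -0.1, -0.8]
finger_gap: 0.0585
[array([-0.014,  0.054,  0.389]), ('turn', np.float64(-0.0))] 0.05846222946801641
```

```bash
python3 -m crank '{"travel":[[0,0,0.15],[0,0,0.25],[0,0,0.33],[0,0,0.38],[0,0,0.38]],"turn":[0,0,0,0,0]}'
python3 -m crank '{"travel":[[0,0,0],[0,0,0],[0,0,0],[0,0,0],[0,0,0]],"turn":[0,0,0,0,0]}' 85
python3 -m crank '{"travel":[[0,0,-0.3],[0,0,-0.8],[0,0,-1.4],[0,0,-1.8],[0,0,-1.8]],"turn":[0,0,0,0,0]}'
python3 - <<'E'
from h import *
print(delta([.4983,-.2533,.12],.063))
c=read_camera("wrist");cv2.imwrite('pics/w3.png',c["image"][:,:,::-1])
E
```

```text
clock: 11.27
tcp_pos: [0.5488, 0.0645, 0.0572]
orientation: [-0.0, 0.704, 0.711, -0.0]
wrist_force: [-0.8, 0.1, 0.2]
finger_gap: 0.0583
clock: 11.68
tcp_pos: [0.5494, 0.0646, 0.058]
orientation: [0.0, 0.704, 0.711, 0.0]
wrist_force: [1.1, 1.3, -0.4]
finger_gap: 0.0848
clock: 12.1
tcp_pos: [0.5517, 0.0646, 0.1336]
orientation: [0.002, 0.704, 0.711, 0.002]
wrist_force: [0.2, -0.4, 0.4]
finger_gap: 0.0852
[array([-7.932, -1.418,  0.332]), ('turn', np.float64(-0.053))]
```

View pics/w3.png

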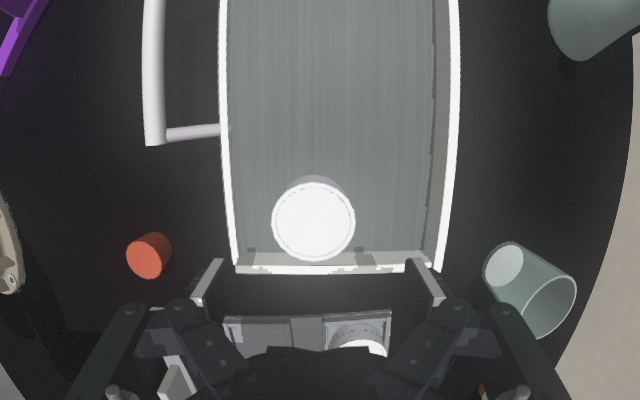

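The tin stands upright in the pan at (313,220), just clear of the end wall. Now the next one.

```bash
for i in 1 2; do python3 -m crank '{"travel":[[-0.7,-0.12,0],[-1.6,-0.28,0],[-2.5,-0.45,0],[-3.3,-0.6,0],[-3.97,-0.71,0]],"turn":[0,0,0,0,0]}'; done
python3 -m crank '{"travel":[[0,0,0.5],[0,0,1],[0,0,1.5],[0,0,1.7],[0,0,1.7]],"turn":[-0.053,-0.053,-0.053,-0.053,-0.053]}'
python3 -m crank '{"travel":[[0,0,0],[0,0,0]],"turn":[0,0]}'
python3 - <<'E'
from h import *
print(delta([.4983,-.2533,.021],.063))
c=read_camera("wrist")
g=c["image"].min(2);m=np.zeros(g.shape,bool);m[170:300,250:400]=g[170:300,250:400]>180
for s,ce,l in blobs(m,500):print(s,ce,cast(c,ce,.038,True))
E
```

```text
clock: 12.57
tcp_pos: [0.5209, -0.0961, 0.1283]
orientation: [-0.001, 0.704, 0.71, -0.001]
wrist_force: [0.8, -0.2, 0.1]
finger_gap: 0.0851
clock: 12.98
tcp_pos: [0.4942, -0.2554, 0.1282]
orientation: [-0.001, 0.704, 0.71, -0.0]
wrist_force: [0.9, 0.7, 0.5]
finger_gap: 0.0848
clock: 13.4
tcp_pos: [0.4932, -0.2521, 0.0585]
orientation: [-0.003, 0.685, 0.729, -0.0]
wrist_force: [0.3, 0.6, -0.5]
finger_gap: 0.085
clock: 13.57
tcp_pos: [0.4961, -0.2537, 0.0624]
orientation: [0.001, 0.684, 0.729, 0.0]
wrist_force: [0.3, 0.3, -0.6]
finger_gap: 0.085
[array([0.007, 0.054, 1.036]), ('turn', np.float64(0.0))]
[ 272  196  100   90 6893] [320.97852894 240.71986073] [[ 0.49850918 -0.25134696  0.038     ]]
```

```bash
python3 -m crank '{"travel":[[0,0.05,0.3],[0,0.05,0.6],[0,0.05,0.85],[0,0.05,1.02],[0,0.05,1.02]],"turn":[0,0,0,0,0]}'
python3 -m crank '{"travel":[[0,0,0],[0,0,0],[0,0,0],[0,0,0],[0,0,0]],"turn":[0,0,0,0,0]}' 40 40
python3 -m crank '{"travel":[[0,0,-0.1],[0,0,-0.4],[0,0,-0.9],[0,0,-1.6],[0,0,-2.4]],"turn":[0,0,0,0,0]}'
for i in 1 2; do python3 -m crank '{"travel":[[0.9,0.18,0],[1.9,0.38,0],[2.9,0.59,0],[3.8,0.77,0],[4.72,0.96,0]],"turn":[0,0,0,0,0]}';done
python3 -m crank '{"travel":[[0,0,0],[0,0,0.3],[0,0,0.6],[0,0,0.9],[0,0,1.1]],"turn":[0.053,0.053,0.053,0.053,0.053]}'
python3 -m crank '{"travel":[[0,0,0],[0,0,0]],"turn":[0,0]}'
python3 - <<'E'
from h import *
print(delta([.641-.09,.194-.065,.057],.01),tcp()[0]["finger_gap"])
E
```

```text
clock: 14.03
tcp_pos: [0.4969, -0.2529, 0.0199]
orientation: [-0.001, 0.684, 0.729, -0.0]
wrist_force: [-0.2, -0.1, -0.1]
finger_gap: 0.085
clock: 14.45
tcp_pos: [0.4982, -0.2539, 0.022]
orientation: [0.001, 0.684, 0.729, 0.0]
wrist_force: [-1.8, 1.3, 6.6]
finger_gap: 0.0583
clock: 14.87
tcp_pos: [0.4962, -0.2526, 0.1165]
orientation: [-0.002, 0.685, 0.729, -0.0]
wrist_force: [1.0, -0.2, -0.9]
finger_gap: 0.0579
clock: 15.28
tcp_pos: [0.5238, -0.061, 0.1171]
orientation: [0.0, 0.685, 0.729, 0.0]
wrist_force: [0.2, 0.0, -0.7]
finger_gap: 0.0581
clock: 15.7
tcp_pos: [0.5502, 0.1302, 0.117]
orientation: [0.0, 0.684, 0.729, -0.0]
wrist_force: [0.5, -0.4, -0.8]
finger_gap: 0.0584
clock: 16.12
tcp_pos: [0.5497, 0.1284, 0.0717]
orientation: [-0.0, 0.703, 0.711, -0.001]
wrist_force: [-1.0, -0.4, -0.7]
finger_gap: 0.0583
clock: 16.28
tcp_pos: [0.55, 0.1281, 0.0726]
orientation: [-0.0, 0.704, 0.711, -0.001]
wrist_force: [0.2, 0.4, -1.2]
finger_gap: 0.058
[array([0.022, 0.026, 0.389]), ('turn', np.float64(-0.0))] 0.05798301273518636
```

```bash
python3 -m crank '{"travel":[[0.02,0.02,0.15],[0.02,0.02,0.25],[0.02,0.02,0.33],[0.02,0.02,0.38],[0.02,0.02,0.38]],"turn":[0,0,0,0,0]}'
python3 -m crank '{"travel":[[0,0,0],[0,0,0],[0,0,0],[0,0,0],[0,0,0]],"turn":[0,0,0,0,0]}' 85
python3 -m crank '{"travel":[[0,0,-0.3],[0,0,-0.8],[0,0,-1.4],[0,0,-1.8],[0,0,-1.8]],"turn":[0,0,0,0,0]}'
for i in 1 2; do python3 -m crank '{"travel":[[-0.5,0.1,0],[-1.2,0.23,0],[-1.9,0.36,0],[-2.5,0.48,0],[-2.96,0.56,0]],"turn":[0,0,0,0,0]}'; done
python3 -m crank '{"travel":[[0,0,0.5],[0,0,1],[0,0,1.5],[0,0,1.7],[0,0,1.7]],"turn":[-0.053,-0.053,-0.053,-0.053,-0.053]}'
python3 -m crank '{"travel":[[0,0,0],[0,0,0]],"turn":[0,0]}'
cat > m.py <<'E'
from h import *
import sys
p=[float(v) for v in sys.argv[1:4]]
print(delta(p,float(sys.argv[4])),tcp()[0]["finger_gap"])
c=read_camera("wrist")
g=c["image"].min(2);m=np.zeros(g.shape,bool);m[170:300,250:400]=g[170:300,250:400]>180
for s,ce,l in blobs(m,500):print(s,ce,cast(c,ce,.038,True))
E
python3 m.py .5981 -.1072 .021 .063
```

```text
clock: 16.7
tcp_pos: [0.5509, 0.129, 0.0572]
orientation: [-0.0, 0.704, 0.711, -0.0]
wrist_force: [-0.6, 0.6, -1.6]
finger_gap: 0.058
clock: 17.12
tcp_pos: [0.5514, 0.129, 0.0579]
orientation: [0.0, 0.704, 0.711, 0.0]
wrist_force: [-0.4, 0.5, 0.4]
finger_gap: 0.0853
clock: 17.53
tcp_pos: [0.5537, 0.1293, 0.1336]
orientation: [0.002, 0.704, 0.711, 0.003]
wrist_force: [0.6, -0.1, 0.6]
finger_gap: 0.085
clock: 17.95
tcp_pos: [0.5748, 0.0091, 0.1288]
orientation: [-0.0, 0.704, 0.71, -0.0]
wrist_force: [0.1, 0.8, -0.7]
finger_gap: 0.0851
clock: 18.37
tcp_pos: [0.5984, -0.1093, 0.1287]
orientation: [-0.0, 0.704, 0.71, -0.0]
wrist_force: [0.8, 0.2, 0.7]
finger_gap: 0.0849
clock: 18.78
tcp_pos: [0.5961, -0.1066, 0.0586]
orientation: [-0.003, 0.685, 0.729, -0.001]
wrist_force: [-0.1, -0.2, -1.3]
finger_gap: 0.0847
clock: 18.95
tcp_pos: [0.5991, -0.1073, 0.0627]
orientation: [0.001, 0.684, 0.729, 0.0]
wrist_force: [-0.2, -0.1, 1.2]
finger_gap: 0.0851
[array([ 0.006, -0.027,  1.042]), ('turn', np.float64(0.0))] 0.08512902989622034
[ 267  197  100   89 6997] [316.18622267 241.2222381 ] [[ 0.59871029 -0.10558851  0.038     ]]
```

```bash
python3 -m crank '{"travel":[[0,0,0.3],[0,0,0.6],[0,0,0.85],[0,0,1.02],[0,0,1.02]],"turn":[0,0,0,0,0]}'
python3 -m crank '{"travel":[[0,0,0],[0,0,0],[0,0,0],[0,0,0],[0,0,0]],"turn":[0,0,0,0,0]}' 40 40
python3 -m crank '{"travel":[[0,0,-0.1],[0,0,-0.4],[0,0,-0.9],[0,0,-1.6],[0,0,-2.4]],"turn":[0,0,0,0,0]}'
for i in 1 2; do python3 -m crank '{"travel":[[0.7,-0.06,0],[1.5,-0.14,0],[2.3,-0.21,0],[3.1,-0.28,0],[3.79,-0.35,0]],"turn":[0,0,0,0,0]}';done
python3 -m crank '{"travel":[[0,0,0],[0,0,0.3],[0,0,0.6],[0,0,0.9],[0,0,1.1]],"turn":[0.053,0.053,0.053,0.053,0.053]}'
python3 -m crank '{"travel":[[0,0,0],[0,0,0]],"turn":[0,0]}'
python3 m.py .551 .194 .057 .01
```

```text
clock: 19.42
tcp_pos: [0.5976, -0.107, 0.0198]
orientation: [-0.001, 0.684, 0.729, -0.0]
wrist_force: [-0.1, 1.2, -0.1]
finger_gap: 0.0849
clock: 19.83
tcp_pos: [0.5993, -0.1076, 0.0221]
orientation: [0.001, 0.684, 0.729, 0.0]
wrist_force: [-0.8, 0.8, 5.4]
finger_gap: 0.0582
clock: 20.25
tcp_pos: [0.5966, -0.1068, 0.1161]
orientation: [-0.002, 0.684, 0.729, -0.001]
wrist_force: [0.5, 0.2, -0.7]
finger_gap: 0.0581
clock: 20.67
tcp_pos: [0.5739, 0.0449, 0.1168]
orientation: [-0.0, 0.684, 0.729, -0.0]
wrist_force: [-0.4, 0.7, -1.2]
finger_gap: 0.0581
clock: 21.08
tcp_pos: [0.5504, 0.1954, 0.1168]
orientation: [-0.0, 0.684, 0.729, -0.0]
wrist_force: [-0.1, -0.3, -0.2]
finger_gap: 0.0581
clock: 21.5
tcp_pos: [0.5504, 0.1936, 0.0716]
orientation: [-0.0, 0.703, 0.711, -0.001]
wrist_force: [-0.1, 0.1, -1.5]
finger_gap: 0.0586
clock: 21.67
tcp_pos: [0.5508, 0.1934, 0.0724]
orientation: [-0.0, 0.704, 0.711, -0.001]
wrist_force: [0.8, -0.2, -0.8]
finger_gap: 0.0583
[array([0.016, 0.006, 0.386]), ('turn', np.float64(-0.0))] 0.058268713602008165
[ 257  223  121   77 7320] [315.51106557 262.6476776 ] [[0.55004742 0.17534396 0.038     ]]
```

```bash
python3 -m crank '{"travel":[[0.02,0,0.15],[0.02,0,0.25],[0.02,0,0.33],[0.02,0,0.38],[0.02,0,0.38]],"turn":[0,0,0,0,0]}'
python3 -m crank '{"travel":[[0,0,0],[0,0,0],[0,0,0],[0,0,0],[0,0,0]],"turn":[0,0,0,0,0]}' 85
python3 -m crank '{"travel":[[0,0,-0.3],[0,0,-0.8],[0,0,-1.4],[0,0,-1.8],[0,0,-1.8]],"turn":[0,0,0,0,0]}'
for i in 1 2; do python3 -m crank '{"travel":[[-0.9,0.12,0],[-1.9,0.25,0],[-2.9,0.38,0],[-3.8,0.5,0],[-4.64,0.61,0]],"turn":[0,0,0,0,0]}'; done
python3 -m crank '{"travel":[[0,0,0.5],[0,0,1],[0,0,1.5],[0,0,1.7],[0,0,1.7]],"turn":[-0.053,-0.053,-0.053,-0.053,-0.053]}'
python3 -m crank '{"travel":[[0,0,0],[0,0,0]],"turn":[0,0]}'
python3 m.py .6034 -.1768 .021 .063
```

```text
clock: 22.13
tcp_pos: [0.5509, 0.1942, 0.0571]
orientation: [-0.0, 0.704, 0.711, -0.0]
wrist_force: [0.3, -0.6, -0.6]
finger_gap: 0.0582
clock: 22.55
tcp_pos: [0.5515, 0.1944, 0.0579]
orientation: [0.0, 0.704, 0.711, 0.0]
wrist_force: [-0.4, -0.5, 0.9]
finger_gap: 0.0849
clock: 22.97
tcp_pos: [0.5538, 0.1949, 0.1337]
orientation: [0.002, 0.704, 0.711, 0.003]
wrist_force: [0.5, 0.1, 0.8]
finger_gap: 0.0848
clock: 23.38
tcp_pos: [0.5773, 0.0071, 0.1289]
orientation: [-0.0, 0.704, 0.711, -0.0]
wrist_force: [0.3, -0.3, 0.2]
finger_gap: 0.0851
clock: 23.8
tcp_pos: [0.6035, -0.1786, 0.1287]
orientation: [-0.0, 0.704, 0.71, -0.0]
wrist_force: [0.9, 0.2, -0.8]
finger_gap: 0.0851
clock: 24.22
tcp_pos: [0.6016, -0.1755, 0.0584]
orientation: [-0.003, 0.685, 0.729, -0.001]
wrist_force: [-1.0, -0.2, 0.2]
finger_gap: 0.0848
clock: 24.38
tcp_pos: [0.6046, -0.1764, 0.0627]
orientation: [0.001, 0.684, 0.729, 0.0]
wrist_force: [-0.2, 0.2, 0.5]
finger_gap: 0.0851
[array([-0.008, -0.032,  1.043]), ('turn', np.float64(0.0))] 0.08510315725914261
[  250   170   124   118 10281] [311.27993386 232.57027527] [[ 0.6009836  -0.16926412  0.038     ]]
[265 176  99   7 526] [312.13307985 178.63117871] [[ 0.59960977 -0.13692481  0.038     ]]
```

```bash
python3 - <<'E'
from h import *
cv2.imwrite('pics/w4.png',read_camera("wrist")["image"][:,:,::-1])
E
```

```text
(no output)
```

View pics/w4.png

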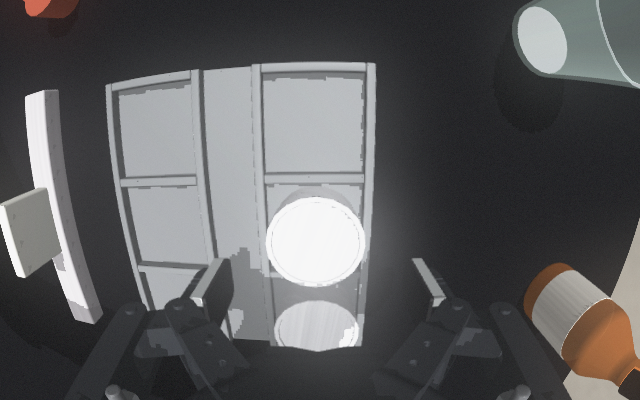

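The carrier just appears brighter. Tin D sits at (316,241) as expected, and the last tin is at (317,330).

```bash
python3 -m crank '{"travel":[[0,0,0.3],[0,0,0.6],[0,0,0.85],[0,0,1.02],[0,0,1.02]],"turn":[0,0,0,0,0]}'
python3 -m crank '{"travel":[[0,0,0],[0,0,0],[0,0,0],[0,0,0],[0,0,0]],"turn":[0,0,0,0,0]}' 40 40
python3 -m crank '{"travel":[[0,0,-0.1],[0,0,-0.4],[0,0,-0.9],[0,0,-1.6],[0,0,-2.4]],"turn":[0,0,0,0,0]}'
for i in 1 2 3; do python3 -m crank '{"travel":[[0.7,-0.04,0],[1.5,-0.09,0],[2.3,-0.13,0],[3,-0.17,0],[3.65,-0.21,0]],"turn":[0,0,0,0,0]}';done
python3 -m crank '{"travel":[[0,0,0],[0,0,0.3],[0,0,0.6],[0,0,0.9],[0,0,1.1]],"turn":[0.053,0.053,0.053,0.053,0.053]}'
python3 -m crank '{"travel":[[0,0,0],[0,0,0]],"turn":[0,0]}'
python3 m.py .55 .259 .057 .01
```

```text
clock: 24.9
tcp_pos: [0.603, -0.1759, 0.0197]
orientation: [-0.001, 0.684, 0.729, -0.0]
wrist_force: [-0.2, 0.9, 0.3]
finger_gap: 0.0851
clock: 25.32
tcp_pos: [0.6047, -0.1767, 0.0221]
orientation: [0.001, 0.684, 0.729, 0.0]
wrist_force: [-0.7, -0.2, 5.0]
finger_gap: 0.058
clock: 25.73
tcp_pos: [0.6024, -0.1757, 0.1169]
orientation: [-0.002, 0.685, 0.729, -0.001]
wrist_force: [1.3, -0.4, -0.2]
finger_gap: 0.0586
clock: 26.15
tcp_pos: [0.5857, -0.0296, 0.1177]
orientation: [-0.0, 0.684, 0.729, 0.0]
wrist_force: [0.6, 0.1, -0.6]
finger_gap: 0.0584
clock: 26.57
tcp_pos: [0.5681, 0.1158, 0.1176]
orientation: [-0.0, 0.684, 0.729, 0.0]
wrist_force: [-0.4, -0.8, -1.1]
finger_gap: 0.0581
clock: 26.98
tcp_pos: [0.5505, 0.2609, 0.1176]
orientation: [0.0, 0.684, 0.729, 0.0]
wrist_force: [0.5, 0.7, -0.9]
finger_gap: 0.0582
clock: 27.4
tcp_pos: [0.5505, 0.2592, 0.0723]
orientation: [-0.0, 0.703, 0.711, -0.001]
wrist_force: [-0.4, 0.0, -1.1]
finger_gap: 0.0583
clock: 27.57
tcp_pos: [0.5508, 0.259, 0.0729]
orientation: [-0.0, 0.704, 0.711, -0.0]
wrist_force: [0.2, -0.5, -1.1]
finger_gap: 0.0579
[array([ 0.   , -0.02 ,  0.397]), ('turn', np.float64(-0.0))] 0.05789687031767435
[ 257  223  121   77 7093] [315.46482447 262.97208515] [[0.54999971 0.24052906 0.038     ]]
```

```bash
python3 -m crank '{"travel":[[0,0,0.15],[0,0,0.25],[0,0,0.33],[0,0,0.39],[0,0,0.39]],"turn":[0,0,0,0,0]}'
python3 -m crank '{"travel":[[0,0,0],[0,0,0],[0,0,0],[0,0,0],[0,0,0]],"turn":[0,0,0,0,0]}' 85
python3 -m crank '{"travel":[[0,0,-0.3],[0,0,-0.8],[0,0,-1.4],[0,0,-1.8],[0,0,-1.8]],"turn":[0,0,0,0,0]}'
for i in 1 2 3; do python3 -m crank '{"travel":[[-0.9,0.1,0],[-1.8,0.19,0],[-2.7,0.28,0],[-3.5,0.37,0],[-4.22,0.44,0]],"turn":[0,0,0,0,0]}'; done
python3 -m crank '{"travel":[[0,0,0.5],[0,0,1],[0,0,1.5],[0,0,1.7],[0,0,1.7]],"turn":[-0.053,-0.053,-0.053,-0.053,-0.053]}'
python3 -m crank '{"travel":[[0,0,0],[0,0,0]],"turn":[0,0]}'
python3 m.py .6083 -.2468 .021 .063; python3 - <<'E'
from h import *
cv2.imwrite('pics/w5.png',read_camera("wrist")["image"][:,:,::-1])
E
```

```text
clock: 28.03
tcp_pos: [0.5506, 0.259, 0.0565]
orientation: [-0.0, 0.704, 0.711, -0.001]
wrist_force: [-0.8, -0.2, -1.0]
finger_gap: 0.0584
clock: 28.45
tcp_pos: [0.5513, 0.2593, 0.0575]
orientation: [0.0, 0.704, 0.711, 0.0]
wrist_force: [-0.1, 0.3, 0.1]
finger_gap: 0.0852
clock: 28.87
tcp_pos: [0.5536, 0.26, 0.1335]
orientation: [0.002, 0.704, 0.711, 0.003]
wrist_force: [1.1, 0.7, -0.3]
finger_gap: 0.085
clock: 29.28
tcp_pos: [0.5701, 0.0887, 0.1285]
orientation: [-0.0, 0.704, 0.71, -0.0]
wrist_force: [0.7, 0.1, -0.8]
finger_gap: 0.0852
clock: 29.7
tcp_pos: [0.5894, -0.0802, 0.1284]
orientation: [-0.0, 0.704, 0.71, -0.0]
wrist_force: [-0.0, 0.9, 0.7]
finger_gap: 0.085
clock: 30.12
tcp_pos: [0.6086, -0.2489, 0.1282]
orientation: [-0.0, 0.704, 0.71, -0.0]
wrist_force: [1.6, -0.1, 0.1]
finger_gap: 0.0852
clock: 30.53
tcp_pos: [0.6069, -0.2455, 0.0579]
orientation: [-0.003, 0.685, 0.729, -0.001]
wrist_force: [-0.5, -0.3, -0.3]
finger_gap: 0.0847
clock: 30.7
tcp_pos: [0.6097, -0.2468, 0.0624]
orientation: [0.001, 0.684, 0.729, 0.0]
wrist_force: [0.1, 0.2, 0.9]
finger_gap: 0.0854
[array([ 0.004, -0.037,  1.035]), ('turn', np.float64(0.0))] 0.08544895469902244
[  250   170   123   117 10938] [309.74373743 230.64929603] [[ 0.60514557 -0.23837369  0.038     ]]
[264 174 100   8 738] [314.30623306 177.75880759] [[ 0.60591065 -0.20668902  0.038     ]]
```

View pics/w5.png

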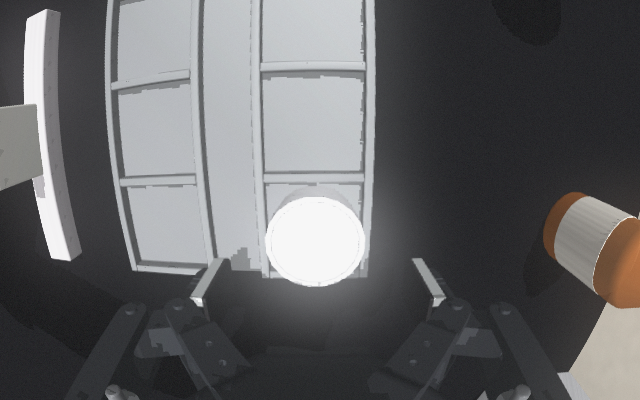

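Last tin at (315,241), centred. The other pockets are empty.

```bash
python3 -m crank '{"travel":[[0,0,0.3],[0,0,0.6],[0,0,0.85],[0,0,1.02],[0,0,1.02]],"turn":[0,0,0,0,0]}'
python3 -m crank '{"travel":[[0,0,0],[0,0,0],[0,0,0],[0,0,0],[0,0,0]],"turn":[0,0,0,0,0]}' 40 40
python3 -m crank '{"travel":[[0,0,-0.1],[0,0,-0.4],[0,0,-0.9],[0,0,-1.6],[0,0,-2.4]],"turn":[0,0,0,0,0]}'
for i in 1 2 3; do python3 -m crank '{"travel":[[0.9,-0.04,0],[1.9,-0.08,0],[2.9,-0.12,0],[3.9,-0.16,0],[4.78,-0.19,0]],"turn":[0,0,0,0,0]}';done
python3 -m crank '{"travel":[[0,0,0],[0,0,0.3],[0,0,0.6],[0,0,0.9],[0,0,1.1]],"turn":[0.053,0.053,0.053,0.053,0.053]}'
python3 -m crank '{"travel":[[0,0,0],[0,0,0]],"turn":[0,0]}'
python3 m.py .55 .324 .057 .01
```

```text
clock: 31.22
tcp_pos: [0.6072, -0.2457, 0.0175]
orientation: [-0.002, 0.684, 0.729, -0.001]
wrist_force: [-0.5, 0.7, 0.1]
finger_gap: 0.085
clock: 31.63
tcp_pos: [0.6094, -0.2469, 0.0212]
orientation: [0.001, 0.684, 0.729, 0.0]
wrist_force: [0.5, 0.1, 0.8]
finger_gap: 0.0586
clock: 32.05
tcp_pos: [0.6079, -0.246, 0.1168]
orientation: [-0.001, 0.684, 0.729, -0.0]
wrist_force: [-0.6, -0.7, -0.5]
finger_gap: 0.0586
clock: 32.47
tcp_pos: [0.5888, -0.0542, 0.1178]
orientation: [0.0, 0.684, 0.729, 0.0]
wrist_force: [-0.2, 0.5, -1.2]
finger_gap: 0.0579
clock: 32.88
tcp_pos: [0.5693, 0.1364, 0.1178]
orientation: [0.0, 0.684, 0.729, 0.001]
wrist_force: [0.5, -0.4, -0.5]
finger_gap: 0.0579
clock: 33.3
tcp_pos: [0.5496, 0.327, 0.1177]
orientation: [0.0, 0.684, 0.729, 0.001]
wrist_force: [0.0, -0.4, -1.3]
finger_gap: 0.0585
clock: 33.72
tcp_pos: [0.5497, 0.3245, 0.0722]
orientation: [-0.0, 0.703, 0.711, -0.0]
wrist_force: [-0.4, -0.4, -1.2]
finger_gap: 0.0582
clock: 33.88
tcp_pos: [0.5499, 0.3242, 0.0726]
orientation: [-0.0, 0.704, 0.711, -0.0]
wrist_force: [0.5, -0.7, -1.4]
finger_gap: 0.0585
[array([-0.005,  0.001,  0.391]), ('turn', np.float64(-0.0))] 0.058464415078760615
[ 250  170  150   14 2092] [324.31309751 176.51720841] [[0.55394542 0.3629512  0.038     ]]
[ 256  224  123   76 7190] [315.30667594 263.29207232] [[0.5490842 0.3055982 0.038    ]]
```

```bash
python3 -m crank '{"travel":[[0,0,0.15],[0,0,0.25],[0,0,0.33],[0,0,0.38],[0,0,0.38]],"turn":[0,0,0,0,0]}'
python3 -m crank '{"travel":[[0,0,0],[0,0,0],[0,0,0],[0,0,0],[0,0,0]],"turn":[0,0,0,0,0]}' 85
python3 -m crank '{"travel":[[0,0,-0.3],[0,0,-0.8],[0,0,-1.5],[0,0,-2.3],[0,0,-2.8]],"turn":[0,0,0,0,0]}'
python3 -m crank '{"travel":[[-0.6,-0.55,0],[-1.3,-1.1,0],[-2,-1.7,0],[-2.7,-2.3,0],[-3.25,-2.8,0]],"turn":[0,0,0,0,0]}'
python3 -m crank '{"travel":[[0,0,0],[0,0,0]],"turn":[0,0]}'
python3 - <<'E'
from h import *
print(delta([.437,.194,.061],.01))
c=read_camera("wrist");cv2.imwrite('pics/w6.png',c["image"][:,:,::-1])
c=read_camera("top");cv2.imwrite('pics/t6.png',cv2.resize(c["image"][120:240,160:330,::-1],None,fx=4,fy=4))
E
```

```text
clock: 34.35
tcp_pos: [0.5497, 0.3241, 0.0566]
orientation: [-0.0, 0.704, 0.711, -0.001]
wrist_force: [-0.0, -0.8, -0.9]
finger_gap: 0.058
clock: 34.77
tcp_pos: [0.5503, 0.3244, 0.0575]
orientation: [0.0, 0.704, 0.711, 0.0]
wrist_force: [0.6, -0.3, 0.1]
finger_gap: 0.0851
clock: 35.18
tcp_pos: [0.5509, 0.3247, 0.1725]
orientation: [0.001, 0.704, 0.711, 0.001]
wrist_force: [1.1, -0.4, -0.1]
finger_gap: 0.085
clock: 35.6
tcp_pos: [0.4375, 0.1918, 0.1693]
orientation: [0.0, 0.704, 0.711, -0.0]
wrist_force: [0.1, 0.1, -0.2]
finger_gap: 0.0851
clock: 35.77
tcp_pos: [0.4388, 0.1925, 0.1699]
orientation: [0.0, 0.704, 0.71, 0.0]
wrist_force: [0.7, 0.2, 0.7]
finger_gap: 0.0849
[array([ 0.037, -0.047,  2.721]), ('turn', np.float64(-0.002))]
```

View pics/w6.png

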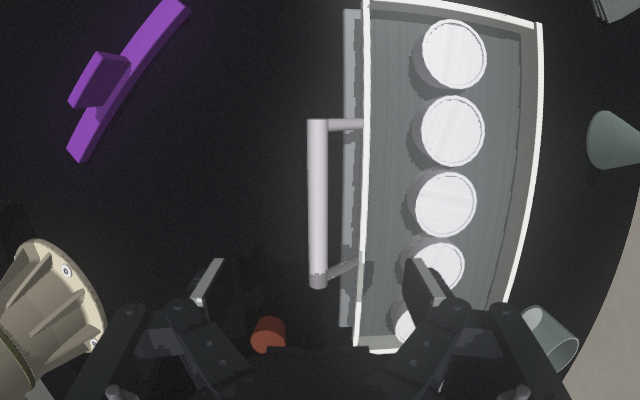

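All five tins stand apart in the pan at (455,54), (452,131), (446,204), (437,265) and (405,325). The handle bar at x≈318 is centred between the fingers. I'll grip it.

```bash
python3 -m crank '{"travel":[[0.02,-0.04,0.7],[0.02,-0.04,1.4],[0.02,-0.04,2.1],[0.02,-0.04,2.5],[0.02,-0.04,2.7]],"turn":[0,0,0,0,0]}'
python3 -m crank '{"travel":[[0,0,0],[0,0,0],[0,0,0],[0,0,0],[0,0,0]],"turn":[0,0,0,0,0]}' 0 60
python3 -m crank '{"travel":[[0,0,0],[0,0,0],[0,0,0],[0,0,0],[0,0,0]],"turn":[0,0,0,0,0]}'
python3 - <<'E'
from h import *
s,t,R=tcp();print(t,s["wrist_force"],s["finger_gap"],delta([.437,.194,.061],.01))
g0=.046
for th in np.arange(.05,.66,.05):
    x=-.215*np.cos(th)+.046*np.sin(th)+.215; z=.215*np.sin(th)+.046*np.cos(th)-.046
    print(round(th,2),(x/.04).round(3),(-z/.04).round(3))
E
```

```text
clock: 36.28
tcp_pos: [0.4373, 0.1946, 0.0587]
orientation: [-0.001, 0.703, 0.711, -0.001]
wrist_force: [-0.2, 0.6, 0.0]
finger_gap: 0.0846
clock: 36.7
tcp_pos: [0.4389, 0.1944, 0.0624]
orientation: [0.001, 0.704, 0.711, 0.001]
wrist_force: [-0.8, -0.4, -0.2]
finger_gap: 0.0252
clock: 37.12
tcp_pos: [0.4388, 0.1943, 0.0624]
orientation: [0.001, 0.704, 0.711, 0.001]
wrist_force: [-0.6, -0.2, 6.0]
finger_gap: 0.0143
[0.43880917 0.19427738 0.06241368] [-0.55779766 -0.16912789  5.99222172] 0.014291757610361527 [array([-0.006, -0.045,  0.035]), ('turn', np.float64(0.0))]
0.05 0.064 -0.267
0.1 0.142 -0.531
0.15 0.232 -0.79
0.2 0.336 -1.045
0.25 0.452 -1.294
0.3 0.58 -1.537
0.35 0.72 -1.773
0.4 0.872 -2.002
0.45 1.035 -2.223
0.5 1.209 -2.436
0.55 1.394 -2.64
0.6 1.588 -2.834
0.65 1.792 -3.018
```

```bash
python3 -m crank '{"travel":[[0,0.013,-0.053],[0,0.026,-0.107],[0,0.064,-0.267],[0,0.1,-0.4],[0,0.142,-0.53]],"turn":[0,0,0,0,0]}' 0 90
python3 -m crank '{"travel":[[0,0.04,-0.1],[0,0.09,-0.26],[0,0.14,-0.38],[0,0.19,-0.51],[0,0.19,-0.51]],"turn":[0,0,0,0,0]}'
python3 - <<'E'
from h import *
print(tcp()[1],tcp()[0]["wrist_force"])
cv2.imwrite('pics/s7.png',cv2.resize(read_camera("scene")["image"][150:280,290:480,::-1],None,fx=4,fy=4))
E
```

```text
clock: 37.53
tcp_pos: [0.4432, 0.1943, 0.0808]
orientation: [-0.001, 0.704, 0.711, -0.001]
wrist_force: [7.5, 2.6, -19.2]
finger_gap: 0.0134
clock: 37.95
tcp_pos: [0.4506, 0.1944, 0.1021]
orientation: [-0.001, 0.704, 0.711, -0.001]
wrist_force: [4.1, 2.2, -8.3]
finger_gap: 0.0133
[0.450626   0.19438835 0.10209445] [ 4.14705217  2.20108075 -8.27680254]
```

View pics/s7.png

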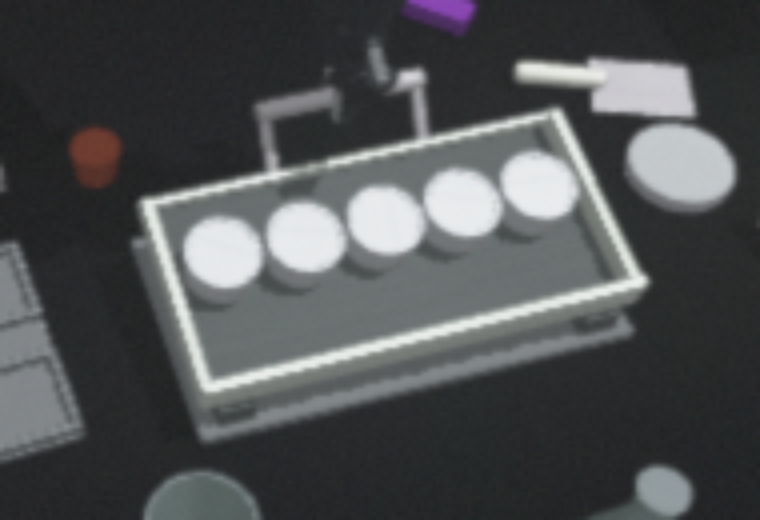

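The pan is tilting well and the tins haven't slid yet. I'll continue along the arc.

```bash
python3 -m crank '{"travel":[[0,0.05,-0.1],[0,0.1,-0.2],[0,0.15,-0.3],[0,0.2,-0.4],[0,0.244,-0.49]],"turn":[0,0,0,0,0]}'
python3 -m crank '{"travel":[[0,0.06,-0.09],[0,0.12,-0.19],[0,0.17,-0.28],[0,0.23,-0.37],[0,0.29,-0.465]],"turn":[0,0,0,0,0]}'
python3 -m crank '{"travel":[[0,0.07,-0.09],[0,0.13,-0.17],[0,0.2,-0.26],[0,0.27,-0.35],[0,0.337,-0.434]],"turn":[0,0,0,0,0]}'
python3 -m crank '{"travel":[[0,0.07,-0.08],[0,0.15,-0.16],[0,0.22,-0.24],[0,0.3,-0.32],[0,0.3,-0.32]],"turn":[0,0,0,0,0]}'
python3 -m crank '{"travel":[[0,0,0],[0,0,0],[0,0,0],[0,0,0],[0,0,0]],"turn":[0,0,0,0,0]}'
python3 - <<'E'
from h import *
cv2.imwrite('pics/s8.png',cv2.resize(read_camera("scene")["image"][130:280,290:480,::-1],None,fx=4,fy=4))
E
```

```text
clock: 38.42
tcp_pos: [0.4595, 0.1945, 0.1217]
orientation: [-0.001, 0.703, 0.711, -0.001]
wrist_force: [1.3, 4.8, -15.9]
finger_gap: 0.0133
clock: 38.83
tcp_pos: [0.4702, 0.1946, 0.1405]
orientation: [-0.002, 0.703, 0.711, -0.002]
wrist_force: [-3.0, 5.1, -12.4]
finger_gap: 0.0128
clock: 39.25
tcp_pos: [0.4821, 0.1948, 0.1575]
orientation: [-0.003, 0.703, 0.711, -0.003]
wrist_force: [-7.1, 5.4, -7.2]
finger_gap: 0.0134
clock: 39.67
tcp_pos: [0.4931, 0.195, 0.1705]
orientation: [-0.004, 0.703, 0.711, -0.003]
wrist_force: [-9.8, 4.8, -4.3]
finger_gap: 0.0128
clock: 40.08
tcp_pos: [0.4931, 0.1949, 0.1704]
orientation: [-0.003, 0.703, 0.711, -0.003]
wrist_force: [-8.2, 4.2, -6.1]
finger_gap: 0.013
```

View pics/s8.png

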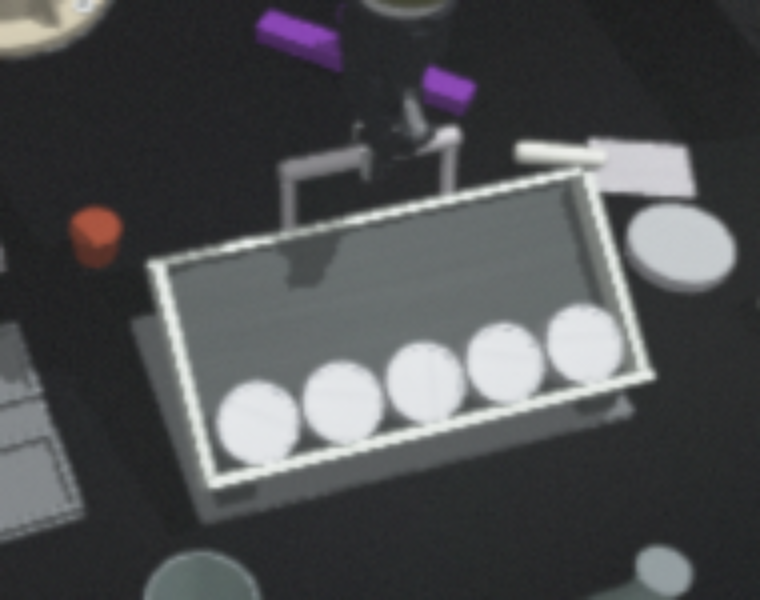

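All five tins lie in a row against the fence. I'll lower the pan along the reverse arc.

```bash
python3 -m crank '{"travel":[[0,-0.07,0.08],[0,-0.15,0.16],[0,-0.22,0.24],[0,-0.3,0.32],[0,-0.3,0.32]],"turn":[0,0,0,0,0]}'
python3 -m crank '{"travel":[[0,-0.07,0.09],[0,-0.13,0.17],[0,-0.2,0.26],[0,-0.27,0.35],[0,-0.337,0.434]],"turn":[0,0,0,0,0]}'
python3 -m crank '{"travel":[[0,-0.06,0.09],[0,-0.12,0.19],[0,-0.17,0.28],[0,-0.23,0.37],[0,-0.29,0.465]],"turn":[0,0,0,0,0]}'
python3 -m crank '{"travel":[[0,-0.05,0.1],[0,-0.1,0.2],[0,-0.15,0.3],[0,-0.2,0.4],[0,-0.244,0.49]],"turn":[0,0,0,0,0]}'
python3 -m crank '{"travel":[[0,-0.04,0.1],[0,-0.08,0.2],[0,-0.12,0.3],[0,-0.16,0.41],[0,-0.19,0.51]],"turn":[0,0,0,0,0]}'
python3 -m crank '{"travel":[[0,-0.03,0.11],[0,-0.06,0.22],[0,-0.09,0.32],[0,-0.12,0.43],[0,-0.142,0.53]],"turn":[0,0,0,0,0]}'
python3 -m crank '{"travel":[[0,0,0.02],[0,0,0.04],[0,0,0.05],[0,0,0.05],[0,0,0.05]],"turn":[0,0,0,0,0]}'
```

```text
clock: 40.55
tcp_pos: [0.4848, 0.1949, 0.1607]
orientation: [-0.0, 0.703, 0.711, 0.0]
wrist_force: [-5.7, 3.3, 3.2]
finger_gap: 0.0127
clock: 40.97
tcp_pos: [0.4733, 0.1947, 0.1452]
orientation: [0.002, 0.703, 0.711, 0.002]
wrist_force: [-7.3, 1.7, 14.4]
finger_gap: 0.0129
clock: 41.38
tcp_pos: [0.4618, 0.1946, 0.126]
orientation: [0.001, 0.703, 0.711, 0.002]
wrist_force: [-5.2, 0.2, 10.7]
finger_gap: 0.0135
clock: 41.8
tcp_pos: [0.4522, 0.1944, 0.1058]
orientation: [0.001, 0.704, 0.711, 0.002]
wrist_force: [-3.9, 1.6, 7.3]
finger_gap: 0.0128
clock: 42.22
tcp_pos: [0.4447, 0.1944, 0.0851]
orientation: [0.001, 0.703, 0.711, 0.002]
wrist_force: [-4.3, 1.8, 5.9]
finger_gap: 0.0134
clock: 42.63
tcp_pos: [0.4389, 0.1943, 0.0635]
orientation: [0.001, 0.703, 0.711, 0.001]
wrist_force: [0.9, 1.5, 1.9]
finger_gap: 0.0127
clock: 43.05
tcp_pos: [0.4388, 0.1943, 0.0623]
orientation: [0.001, 0.704, 0.711, 0.001]
wrist_force: [-5.3, 1.2, 16.5]
finger_gap: 0.0133
```

```bash
python3 -m crank '{"travel":[[0,0,-0.02],[0,0,-0.02],[0,0,-0.02],[0,0,-0.02],[0,0,-0.02]],"turn":[0,0,0,0,0]}' 85
python3 -m crank '{"travel":[[0,0,-0.4],[0,0,-1],[0,0,-1.7],[0,0,-2.3],[0,0,-2.7]],"turn":[0,0,0,0,0]}'
for i in 1 2; do python3 -m crank '{"travel":[[-0.9,-0.15,0],[-1.9,-0.31,0],[-2.9,-0.47,0],[-3.9,-0.63,0],[-4.8,-0.78,0]],"turn":[-0.026,-0.026,-0.026,-0.026,-0.026]}'; done
python3 -m crank '{"travel":[[0,0,0],[0,0,0]],"turn":[0,0]}'
python3 - <<'E'
from h import *
print(delta([.372,-.19,.0366],.06),tcp()[1])
c=read_camera("wrist");cv2.imwrite('pics/w9.png',c["image"][:,:,::-1])
c=read_camera("top");im=c["image"];g=im.min(2).astype(int)
cv2.imwrite('pics/t9.png',cv2.resize(im[120:260,160:430,::-1],None,fx=2.9,fy=2.9))
m=np.zeros(g.shape,bool);m[140:212,180:312]=g[140:212,180:312]>190
m=cv2.morphologyEx(m.astype(np.uint8),cv2.MORPH_OPEN,np.ones((7,7)))
for s,ce,l in blobs(m,100):print(s,ce,cast(c,ce,.072).round(4))
E
```

```text
clock: 43.47
tcp_pos: [0.438, 0.1938, 0.0601]
orientation: [0.0, 0.704, 0.711, -0.0]
wrist_force: [-0.1, 0.1, -0.0]
finger_gap: 0.073
clock: 43.88
tcp_pos: [0.4386, 0.1941, 0.1703]
orientation: [0.001, 0.704, 0.711, 0.001]
wrist_force: [1.1, 0.0, -0.8]
finger_gap: 0.085
clock: 44.3
tcp_pos: [0.4079, -0.0001, 0.1681]
orientation: [0.0, 0.694, 0.72, -0.0]
wrist_force: [1.0, -0.2, -0.5]
finger_gap: 0.0848
clock: 44.72
tcp_pos: [0.3836, -0.1937, 0.1682]
orientation: [0.0, 0.685, 0.728, -0.0]
wrist_force: [0.4, -0.1, 0.3]
finger_gap: 0.0854
clock: 44.88
tcp_pos: [0.3838, -0.1932, 0.1678]
orientation: [-0.0, 0.687, 0.727, -0.0]
wrist_force: [-0.4, 0.4, -0.4]
finger_gap: 0.0849
[array([ 0.096, -0.289,  3.281]), ('turn', np.float64(-0.003))] [ 0.38379382 -0.1931755   0.16784908]
[189 142  20  23 373] [198.59517426 153.27077748] [[0.6141 0.3255 0.072 ]]
[212 142  21  23 378] [221.95767196 153.47089947] [[0.6148 0.2602 0.072 ]]
[236 142  20  23 370] [245.21621622 153.45405405] [[0.616  0.1952 0.072 ]]
[259 142  20  23 367] [268.35149864 153.70299728] [[0.6165 0.1306 0.072 ]]
[282 142  20  23 378] [291.72751323 153.47089947] [[0.6184 0.0654 0.072 ]]
```

View pics/w9.png

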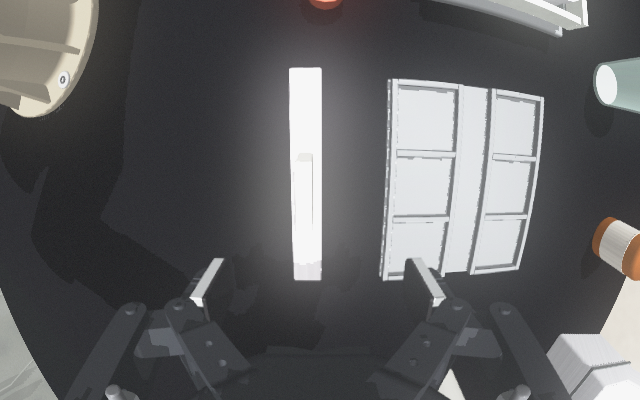

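View pics/t9.png

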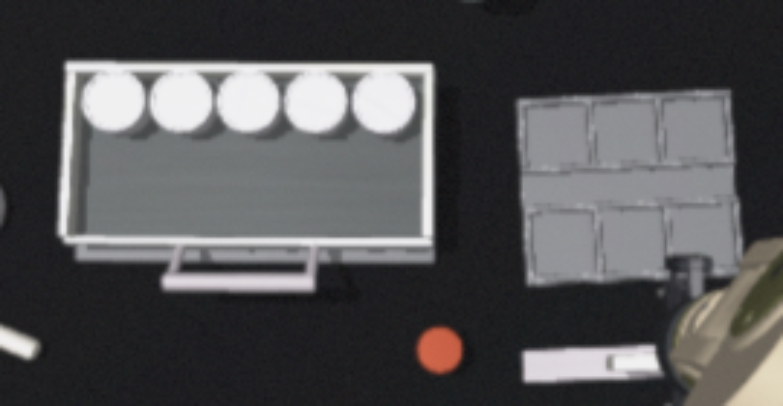

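The row is intact at the fence and the pan is flat. The keeper lies on the bench beside the carrier, so I'll measure where exactly.

```bash
python3 - <<'E'
from h import *
c=read_camera("wrist")
print(cast(c,[(289,68),(322,68),(294,280),(321,280)],.02,True).round(4))
print('fin top',cast(c,[(297,160),(313,160),(296,262),(315,262)],.072,True).round(4))
print(delta([.372,-.19,.0366],.06))
E
```

```text
[[ 0.3508 -0.0756  0.02  ]
 [ 0.3811 -0.074   0.02  ]
 [ 0.3647 -0.2935  0.02  ]
 [ 0.3941 -0.2915  0.02  ]]
fin top [[ 0.3659 -0.1534  0.072 ]
 [ 0.3783 -0.1527  0.072 ]
 [ 0.3686 -0.2425  0.072 ]
 [ 0.3851 -0.2413  0.072 ]]
[array([ 0.021, -0.297,  3.281]), ('turn', np.float64(0.003))]
```

```bash
python3 -m crank '{"travel":[[0.12,-0.28,0.6],[0.12,-0.28,1.3],[0.12,-0.28,2],[0.12,-0.28,2.7],[0.12,-0.28,3.25]],"turn":[0,0,0,0,0]}'
python3 -m crank '{"travel":[[0,0,0],[0,0,0],[0,0,0],[0,0,0],[0,0,0]],"turn":[0,0,0,0,0]}' 0 80
python3 -m crank '{"travel":[[0,0,0],[0,0,0],[0,0,0],[0,0,0],[0,0,0]],"turn":[0,0,0,0,0]}' 0 100
python3 -m crank '{"travel":[[0,0,-0.2],[0,0,-0.8],[0,0,-1.6],[0,0,-2.5],[0,0,-3.3]],"turn":[0,0,0,0,0]}'
python3 -m crank '{"travel":[[0,0,0],[0,0,0]],"turn":[0,0]}'
python3 - <<'E'
from h import *
print(delta([.553,.194,.16],.01),tcp()[1],tcp()[0]["finger_gap"])
E
```

```text
clock: 45.45
tcp_pos: [0.3724, -0.1849, 0.0365]
orientation: [-0.001, 0.684, 0.73, -0.0]
wrist_force: [0.9, 0.4, -0.3]
finger_gap: 0.085
clock: 45.87
tcp_pos: [0.374, -0.1878, 0.0396]
orientation: [0.002, 0.685, 0.729, 0.0]
wrist_force: [-0.8, -0.1, -0.0]
finger_gap: 0.0251
clock: 46.28
tcp_pos: [0.3737, -0.1877, 0.0392]
orientation: [0.001, 0.685, 0.729, 0.0]
wrist_force: [-0.6, 1.5, 5.6]
finger_gap: 0.0127
clock: 46.7
tcp_pos: [0.372, -0.1867, 0.172]
orientation: [-0.0, 0.685, 0.729, -0.0]
wrist_force: [1.2, -0.7, -2.7]
finger_gap: 0.0128
clock: 46.87
tcp_pos: [0.3738, -0.1881, 0.1721]
orientation: [0.002, 0.685, 0.729, 0.0]
wrist_force: [0.1, 0.2, -3.9]
finger_gap: 0.0126
[array([9.258, 5.059, 0.29 ]), ('turn', np.float64(0.052))] [ 0.37383603 -0.18807939  0.17209275] 0.012568653081123609
```

```bash
for i in 1 2 3; do python3 -m crank '{"travel":[[0.5,0.27,0],[1.2,0.64,0],[1.9,1.01,0],[2.6,1.38,0],[3.09,1.65,0]],"turn":[0,0,0,0,0]}'; done
python3 -m crank '{"travel":[[0,0,0],[0,0,0.4],[0,0,0.9],[0,0,1.3],[0,0,1.3]],"turn":[0.052,0.052,0.052,0.052,0.052]}'
python3 -m crank '{"travel":[[0,0,0],[0,0,0],[0,0,0]],"turn":[0,0,0]}'
python3 - <<'E'
from h import *
print(delta([.558,.194,.081],.01),tcp()[1],tcp()[0]["finger_gap"])
c=read_camera("wrist");cv2.imwrite('pics/w10.png',c["image"][:,:,::-1])
E
```

```text
clock: 47.28
tcp_pos: [0.43, -0.0573, 0.1683]
orientation: [-0.002, 0.685, 0.729, -0.001]
wrist_force: [-0.1, -0.7, -2.5]
finger_gap: 0.0127
clock: 47.7
tcp_pos: [0.4884, 0.07, 0.168]
orientation: [-0.001, 0.684, 0.729, -0.001]
wrist_force: [-0.4, 0.2, -3.3]
finger_gap: 0.0126
clock: 48.12
tcp_pos: [0.5467, 0.1972, 0.1675]
orientation: [-0.001, 0.684, 0.729, -0.001]
wrist_force: [1.6, -0.6, -2.6]
finger_gap: 0.0126
clock: 48.53
tcp_pos: [0.5432, 0.1944, 0.1122]
orientation: [-0.003, 0.704, 0.711, -0.004]
wrist_force: [-0.8, 0.0, -3.0]
finger_gap: 0.013
clock: 48.78
tcp_pos: [0.548, 0.1952, 0.1188]
orientation: [0.0, 0.704, 0.711, 0.0]
wrist_force: [-0.7, -0.0, -2.4]
finger_gap: 0.0125
[array([-0.032,  0.248,  0.947]), ('turn', np.float64(-0.0))] [0.54802104 0.19518707 0.11884903] 0.012523228297243092
```

View pics/w10.png

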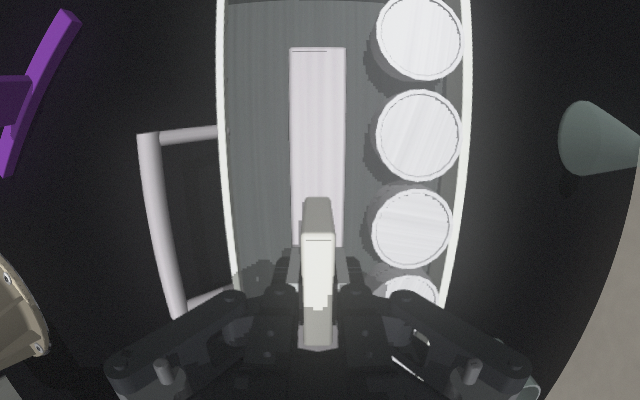

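```bash
python3 - <<'E'
from h import *
c=read_camera("wrist")
print('tin near/far edges',cast(c,[(376,135),(462,135),(371,228),(376,40)],.072,True).round(4))
print('bar',cast(c,[(290,47),(345,47),(291,180),(345,180)],.0995,True).round(4))
print(delta([.558,.194,.081],.01),tcp()[1])
E
```

```text
tin near/far edges [[0.5842 0.2581 0.072 ]
 [0.6429 0.2615 0.072 ]
 [0.5844 0.1966 0.072 ]
 [0.583  0.3178 0.072 ]]
bar [[0.5334 0.3063 0.0995]
 [0.5617 0.3066 0.0995]
 [0.5339 0.2353 0.0995]
 [0.5631 0.2356 0.0995]]
[array([-0.034,  0.244,  0.954]), ('turn', np.float64(-0.0))] [0.54817603 0.19526726 0.11912774]
```

```bash
python3 -m crank '{"travel":[[-0.02,0.2,0],[-0.02,0.35,0.2],[-0.02,0.35,0.45],[-0.02,0.35,0.65],[-0.02,0.35,0.8]],"turn":[0,0,0,0,0]}'
python3 -m crank '{"travel":[[0,0,0.05],[0,0,0.1],[0,0,0.14],[0,0,0.17],[0,0,0.17]],"turn":[0,0,0,0,0]}'
python3 -m crank '{"travel":[[0,0,0],[0,0,0]],"turn":[0,0]}'
```

```text
clock: 49.3
tcp_pos: [0.5605, 0.1942, 0.084]
orientation: [-0.001, 0.704, 0.711, -0.001]
wrist_force: [-0.7, 0.1, -3.1]
finger_gap: 0.0124
clock: 49.72
tcp_pos: [0.5616, 0.1946, 0.0796]
orientation: [0.0, 0.704, 0.711, 0.0]
wrist_force: [-0.3, -0.1, -3.4]
finger_gap: 0.0123
clock: 49.88
tcp_pos: [0.5617, 0.1946, 0.0796]
orientation: [0.0, 0.704, 0.711, 0.0]
wrist_force: [-0.7, -0.1, -3.5]
finger_gap: 0.0126
```

```bash
python3 -m crank '{"travel":[[0,0,0.02],[0,0,0.04],[0,0,0.05],[0,0,0.05]],"turn":[0,0,0,0]}'
python3 -m crank '{"travel":[[0,0,0],[0,0,0],[0,0,0],[0,0,0],[0,0,0]],"turn":[0,0,0,0,0]}' 50
python3 -m crank '{"travel":[[0,0,-0.4],[0,0,-1],[0,0,-1.7],[0,0,-2.4],[0,0,-3]],"turn":[0,0,0,0,0]}'
for i in 1 2; do python3 -m crank '{"travel":[[-0.7,-0.6,-0.2],[-1.4,-1.2,-0.2],[-2.1,-1.8,-0.2],[-2.8,-2.2,-0.2],[-3.4,-2.2,-0.2]],"turn":[0,0,0,0,0]}';done
python3 -m crank '{"travel":[[-0.7,0,0],[-1.4,0,0],[-2.1,0,0],[-2.8,0,0],[-3.4,0,0]],"turn":[0,0,0,0,0]}'
python3 - <<'E'
from h import *
c=read_camera("top");im=c["image"]
cv2.imwrite('pics/t11.png',cv2.resize(im[110:310,120:440,::-1],None,fx=2.5,fy=2.5,interpolation=cv2.INTER_CUBIC))
g=im.min(2).astype(int)
m=np.zeros(g.shape,bool);m[162:198,190:302]=g[162:198,190:302]>170
for s,ce,l in blobs(m,100):
    p=cv2.minAreaRect(np.argwhere(l)[:,::-1].astype(np.float32));print(s,p,cast(c,cv2.boxPoints(p),.06).round(4))
E
```

```text
clock: 50.22
tcp_pos: [0.5617, 0.1946, 0.0793]
orientation: [0.001, 0.704, 0.711, 0.001]
wrist_force: [-3.4, 0.4, 9.5]
finger_gap: 0.0127
clock: 50.63
tcp_pos: [0.5615, 0.1946, 0.0772]
orientation: [0.0, 0.704, 0.711, -0.0]
wrist_force: [-0.5, 0.3, 0.2]
finger_gap: 0.0503
clock: 51.05
tcp_pos: [0.5616, 0.1946, 0.1989]
orientation: [0.0, 0.704, 0.711, 0.0]
wrist_force: [0.4, 0.4, -0.3]
finger_gap: 0.05
clock: 51.47
tcp_pos: [0.4713, 0.0568, 0.2054]
orientation: [-0.001, 0.703, 0.711, -0.001]
wrist_force: [0.1, -1.1, -0.6]
finger_gap: 0.0498
clock: 51.88
tcp_pos: [0.3849, -0.0799, 0.2133]
orientation: [-0.001, 0.704, 0.71, -0.0]
wrist_force: [1.0, 0.1, -0.2]
finger_gap: 0.0502
clock: 52.3
tcp_pos: [0.3894, -0.2171, 0.2133]
orientation: [0.0, 0.704, 0.71, -0.0]
wrist_force: [0.3, 0.5, 0.1]
finger_gap: 0.0504
[206 168  78  11 673] ((244.5, 173.0), (10.0, 77.0), 90.0) [[0.575  0.3061 0.06  ]
 [0.5791 0.0897 0.06  ]
 [0.5506 0.0888 0.06  ]
 [0.5466 0.3045 0.06  ]]
```

View pics/t11.png

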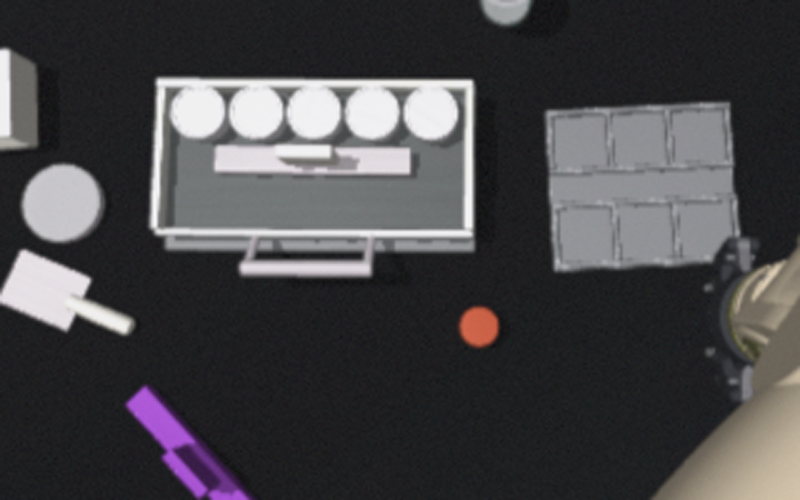

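The five tins stand in a single row at the fence. The keeper lies parallel right behind them, the pan is flat, and the other things haven't moved.

```bash
python3 -m crank '{"travel":[[0,0,0],[0,0,0],[0,0,0]],"turn":[0,0,0]}'; python3 -c "
from workcell import *
print(hand_in())"
```

```text
clock: 52.6
tcp_pos: [0.3893, -0.2143, 0.2131]
orientation: [-0.0, 0.703, 0.711, 0.0]
wrist_force: [-0.4, -0.5, 0.6]
finger_gap: 0.0498
the job is handed in; nothing more can be done
None
```

I finished the job in the order asked and handed it in at about 52.6 s. The keeper went onto the bench first, then all five tins into the pan. I tilted the pan to about 0.58 rad until the tins reached the fence, lowered it flat, and laid the keeper behind the row.

**Last checks:**
- **Row:** the final top view shows five upright tins in a single row at the fence, with the carrier empty.
- **Pan:** it is flat. The tool height on the handle was 62.3 mm after lowering, against 62.4 mm before the lift.
- **Keeper:** its centre is about 78 mm from the fence and about 6–8 mm behind the tins, within roughly 0.01 rad of parallel to the fence.
- **Other things:** the stopper, the dish and the purple look-alike were where they started. That last view was a crop, so it shows only part of the beaker and not the wash bottle. The arm did not go near either.

One top-view measurement put the tin centres about 5 mm closer to the fence than possible (x ≈ 0.616 m instead of 0.611 m), because the tins and the white fence blended in the image. The wrist view had their near edges at 0.584 m, close to the expected 0.581 m, so I used that to place the keeper. No other check failed or disagreed, and I noticed no grip loss or knocked part.

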